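Get the hemmed-in vial onto the balance and put the bottles back

TASK

The short amber vial with the red cap is hemmed in by three tall bottles: first move all three bottles, standing upright, onto the dark grey side tray, and only then take the vial out and stand it in the centre of the balance pan. Then put every bottle back upright in the middle of the coaster of its own cap colour; leave the vial on the pan. Set everything down gently, without dropping it or tipping a bottle over, and leave the small clear vial with the black cap where it is.

Things in the scene. Friction and masses are not known exactly. Their poses are not given: they have to be found in the camera images.
- bottle_blue: white plastic reagent bottle with a blue screw cap, loose, closed, about 200 g: body 58 mm across, 110 mm tall in all; the cap is 48 mm across and fills the top 30 mm (from 80 to 110 mm above the underside), with a narrower neck below it, so grip it by the cap from above. Origin: centre of the underside; z up the bottle. It starts on its own coaster.
- bottle_yellow: amber glass reagent bottle with a yellow screw cap, loose, closed, about 200 g: body 58 mm across, 110 mm tall in all; the cap is 48 mm across and fills the top 30 mm (from 80 to 110 mm above the underside), with a narrower neck below it, so grip it by the cap from above. Origin: centre of the underside; z up the bottle. It starts on its own coaster.
- bottle_green: grey plastic jar with a wide green lid, loose, closed, about 200 g: body 58 mm across, 110 mm tall in all; the cap is 54 mm across and fills the top 36 mm (from 74 to 110 mm above the underside), with a narrower neck below it, so grip it by the cap from above. Origin: centre of the underside; z up the bottle. It starts on its own coaster.
- coaster_blue: the home of the bottle with the blue cap: blue disc 76 mm across, 3 mm thick, fixed on the round steel tray. Origin: centre of its underside, 3 mm above the table, so its top is 6 mm above the table. The three coaster centres lie 62 mm from the middle of the round tray (a flat disc 224 mm across, 3 mm thick, no rim), 120 degrees apart.
- coaster_yellow: the home of the bottle with the yellow cap: yellow disc 76 mm across, 3 mm thick, fixed on the round steel tray. Origin: centre of its underside, 3 mm above the table, so its top is 6 mm above the table. The three coaster centres lie 62 mm from the middle of the round tray (a flat disc 224 mm across, 3 mm thick, no rim), 120 degrees apart.
- coaster_green: the home of the bottle with the green lid: green disc 76 mm across, 3 mm thick, fixed on the round steel tray. Origin: centre of its underside, 3 mm above the table, so its top is 6 mm above the table. The three coaster centres lie 62 mm from the middle of the round tray (a flat disc 224 mm across, 3 mm thick, no rim), 120 degrees apart.
- vial: the vial to be weighed: short amber glass vial with a red cap, loose, about 50 g, straight cylinder 28 mm across, 50 mm tall. Origin: centre of its underside; z up. It starts about the middle of the round tray, between the three tall bottles, which leave no room for a gripper.
- spare_vial: small clear vial with a black cap, 22 mm across, 35 mm tall, loose on the round tray near its edge, about 85 mm from the middle, in one of the gaps between the coasters. Not to be moved. Origin: centre of its underside.
- side_tray: the empty dark grey side tray, fixed: rectangular, 290 mm along its own x by 110 mm along its own y, floor 4 mm above the table, rim 5 mm thick and 12 mm high (inside 280 by 100 mm): room for the three bottles in a row along its x. Origin: centre of its underside, on the table; x along its length.
- balance: low white laboratory balance, fixed, with a round steel pan 100 mm across; pan top flat, 45 mm above the table and rigid (it does not sink). Origin: on the table straight below the centre of the pan. The case is 150 mm wide (its y), 38 mm high or less, and reaches 120 mm from the origin to its front (its -x, with display and keys) and 70 mm to its back.

How it is judged:
On the way, in this order (a step that is already met when the one before it is completed fails the run):
1. all three bottles stand released on the side tray, and the vial has not yet been taken (within 30 mm of its start) (x of bottle_blue in the frame of side_tray between -0.118 and 0.118 m and y of bottle_blue in the frame of side_tray between -0.03 and 0.03 m and z of each of bottle_blue, bottle_yellow, bottle_green in the frame of side_tray below 0.012 m and angle between each of bottle_blue, bottle_yellow, bottle_green's own z axis and vertical below 0.12 rad and linear speed of each of bottle_blue, bottle_yellow, bottle_green below 0.03 m/s and angular speed of each of bottle_blue, bottle_yellow, bottle_green below 0.3 rad/s and contact force between each of bottle_blue, bottle_yellow, bottle_green and the fingers below 0.1 N and x of bottle_yellow in the frame of side_tray between -0.118 and 0.118 m and y of bottle_yellow in the frame of side_tray between -0.03 and 0.03 m and x of bottle_green in the frame of side_tray between -0.118 and 0.118 m and y of bottle_green in the frame of side_tray between -0.03 and 0.03 m and distance of vial from where it was at the start of the episode below 0.03 m), for 0.2 s.
2. the vial stands released on the balance pan, while the three bottles still stand on the side tray (horizontal distance between vial and balance below 0.015 m and z of vial in the frame of balance between 0.042 and 0.05 m and angle between each of vial, bottle_blue, bottle_yellow, bottle_green's own z axis and vertical below 0.12 rad and linear speed of each of vial, bottle_blue, bottle_yellow, bottle_green below 0.03 m/s and angular speed of each of vial, bottle_blue, bottle_yellow, bottle_green below 0.3 rad/s and contact force between each of vial, bottle_blue, bottle_yellow, bottle_green and the fingers below 0.1 N and x of bottle_blue in the frame of side_tray between -0.118 and 0.118 m and y of bottle_blue in the frame of side_tray between -0.03 and 0.03 m and z of each of bottle_blue, bottle_yellow, bottle_green in the frame of side_tray below 0.012 m and x of bottle_yellow in the frame of side_tray between -0.118 and 0.118 m and y of bottle_yellow in the frame of side_tray between -0.03 and 0.03 m and x of bottle_green in the frame of side_tray between -0.118 and 0.118 m and y of bottle_green in the frame of side_tray between -0.03 and 0.03 m), for 0.2 s.
At the end, for the whole second after the job is handed in: The amber vial stands upright, released and at rest on the balance pan within 15 mm of its centre; each bottle stands upright (within 0.12 rad), released and at rest on the coaster of its own cap colour, within 12 mm of its centre; the spare vial is upright and within 25 mm of where it began (horizontal distance between vial and balance below 0.015 m and z of vial in the frame of balance between 0.042 and 0.05 m and angle between each of vial, bottle_blue, bottle_yellow, bottle_green, spare_vial's own z axis and vertical below 0.12 rad and linear speed of each of vial, bottle_blue, bottle_yellow, bottle_green below 0.03 m/s and angular speed of each of vial, bottle_blue, bottle_yellow, bottle_green below 0.3 rad/s and contact force between each of vial, bottle_blue, bottle_yellow, bottle_green and the fingers below 0.1 N and horizontal distance between bottle_blue and coaster_blue below 0.012 m and z of bottle_blue in the frame of coaster_blue between 0.001 and 0.008 m and horizontal distance between bottle_yellow and coaster_yellow below 0.012 m and z of bottle_yellow in the frame of coaster_yellow between 0.001 and 0.008 m and horizontal distance between bottle_green and coaster_green below 0.012 m and z of bottle_green in the frame of coaster_green between 0.001 and 0.008 m and distance of spare_vial from where it was at the start of the episode below 0.025 m); the robot touches nothing.
It fails at once if a bottle is tipped over (angle between any of bottle_blue, bottle_yellow, bottle_green's own z axis and vertical above 0.7 rad).
It fails at once if a bottle or the vial is dropped (moves at over 0.6 m/s without touching the fingers, a fall of about 2 cm) ((linear speed of bottle_blue above 0.6 m/s and contact force between bottle_blue and the fingers below 0.02 N) or (linear speed of bottle_yellow above 0.6 m/s and contact force between bottle_yellow and the fingers below 0.02 N) or (linear speed of bottle_green above 0.6 m/s and contact force between bottle_green and the fingers below 0.02 N) or (linear speed of vial above 0.6 m/s and contact force between vial and the fingers below 0.02 N)).
It fails at once if the spare vial is moved by more than 25 mm or tipped over (distance of spare_vial from where it was at the start of the episode above 0.025 m or angle between spare_vial's own z axis and vertical above 0.7 rad).
It also fails if it takes over 134 s, if anything falls off the work surface, if the arm or the gripper's body presses on something with over 40 N, if the wrist force passes 120 N, or if a joint passes its speed limit or range.

ROBOT

A 7-joint arm with a two-finger parallel gripper is mounted at the origin on the work surface. World frame = base frame: x ahead of the robot, y to its left, z up, the work surface at z = 0. Lengths are in m, angles in rad, forces in N, time in s.
With the tool pointing down it reaches from about 0.35 to 0.9 m from the base axis. Payload 7.2 kg.
Tool frame: the origin (TCP) lies between the finger pads; the fingertips stand 17 mm ahead of it and the grasp point (between the pads) lies 2 mm behind it (env.nose_length is the distance from the TCP to the fingertips, in m); z points along the fingers, y is the line along which they close (so a half turn about z gives the same grasp; the last joint's range is limited). The gripper opens to 85 mm and grips with 20 to 120 N. Pads are 22 mm wide; open, the fingers measure 114 mm over their backs; the gripper's body (76 mm by 85 mm) begins 54 mm behind the grasp point. The pads swing forward as they close: fully open they stand 13 mm farther back than shut.
Start: joints at [1.135, 0.411, -0.013, 1.596, 0.006, 1.134, -0.082], TCP at [0.225, -0.583, 0.248] pointing down, gripper open.
Joint ranges: [-2.95, 2.95], [-0.29, 1.99], [-1.47, 1.44], [0.14, 2.54], [-1.03, 4.17], [0.13, 1.85], [-2.86, 2.86]. Speed limits (rad/s): [2.39, 2.39, 3.01, 3.01, 3.14, 3.14, 3.14].

INTERFACE

Orientations are given as a rotation vector (axis times angle).
In Python, from workcell import telemetry, cams, job_done, env gives the robot as it stands.
- The arm moves only by the shell command python3 -m crank 'ROWS' [OPENING]. ROWS is JSON, a list of rows, each a list of 2 entries, a list of its own where there are three numbers: the shift along the world's x, y, z in m, then the turn, a rotation vector about the world's x, y, z in degrees. In form: [[[x, y, z], [rx, ry, rz]], ...]. A call has 1 to 12 rows; each row is the pose to reach, as a shift and turn from the pose commanded when the call began; what a row does not reach only later rows make up. A row lasts 1/12 s, in which the tool goes at most 41.7 mm and 7.16 degrees, less where a joint would pass 70% of its speed; a pose out of reach is approached as far as the arm can. A call with a gripper value outside its range is refused whole. OPENING is the closure, from -1 (fully open) to 1 (shut), so that 0 is half open, set as the call begins (- or left out, the last holds). The fingers move at their own pace and stop on an object; the grip force is fixed at half the most. Time passes only in rows, so rows that repeat a pose let the fingers close. It gives the time, the measured TCP pose, the force, the opening and the grip force at its end, in the units of the state.
- telemetry.observe(): the state, without advancing time (a new reading comes with each control period).
- cams.read_camera(name): name is "scene" or "top" or "wrist"; returns a dict with "img" (400x640x3 uint8, blue, green, red), "fx", "fy", "cx", "cy" (pixels), "R" (3x3) and "t" (3): a world point X has camera coordinates R X + t. Camera axes: x right, y down, z forward; pixel columns grow to the right and rows downward; lengths in m; the calibration is good to about 2 mm. A picture is of the moment at which its call begins. There is no depth.
- job_done(): hands the job in; it is judged then, once.
The state is a dict: "t": time; "joints": joint angles; "joint_vel": joint speeds; "joint_torque": joint torques, N m; "tcp_pos": TCP position; "eef_rot": TCP orientation; "contact_force": force on the tool from outside, world axes, zero at the start; "torque": the same for the moment, N m; "grip_width": opening from 0.0 (shut) to 1.0 (fully open); "finger_force": force on a finger pad.
Only numpy, scipy, OpenCV 4.12 (cv2) and the standard library are available. Lean on these libraries where they do the work, as an engineer would, in place of code of your own. Each camera call takes 0.05 s, during which the arm holds its last target. There are 200 camera calls.

## Working session

There is one attempt and no reset: what is moved stays moved. The work goes in short steps, Python scripts to look and compute and a shell command to move; the robot and the scene stay as the last step left them, time stands still between calls to the robot, and variables do not carry over. Pictures are saved under pics/ and viewed, at most 14 in all, crops included, and the job is handed in when it is done.

```bash
mkdir -p pics; ls
python3 - <<'E'
from workcell import telemetry, cams, env
import cv2
s=telemetry.observe()
print({k:s[k] for k in('t','tcp_pos','eef_rot','grip_width','contact_force')}, env.nose_length)
for n in('scene','top'):
    c=cams.read_camera(n); cv2.imwrite(f'pics/{n}0.png',c['img']); print(n,c['fx'],c['fy'],c['cx'],c['cy'],c['R'],c['t'])
E
```

```text
pics
{'t': 0.0, 'tcp_pos': array([ 0.22452791, -0.58275714,  0.24740822]), 'eef_rot': array([-3.08699024e+00, -5.74260389e-01,  6.73326125e-04]), 'grip_width': 1.0016122170638746, 'contact_force': array([ 0.81725534, -0.28532216, -0.27903991])} 0.017
scene 386.73577244481186 386.73577244481186 318.08382958989336 194.86355812875544 [[-0.43616762  0.89974352  0.01481243]
 [ 0.71378065  0.35594862 -0.60317308]
 [-0.54797354 -0.25251174 -0.79747277]] [ 0.26474079 -0.37572284  1.18867262]
top 485.52524204388743 485.52524204388743 313.94911348520327 199.2396878033982 [[ 0.02411164 -0.99905307  0.03621582]
 [-0.98362886 -0.03017962 -0.17766106]
 [ 0.1785858  -0.03133922 -0.98342512]] [-0.04020111  0.56996563  0.87796182]
```

View pics/top0.png

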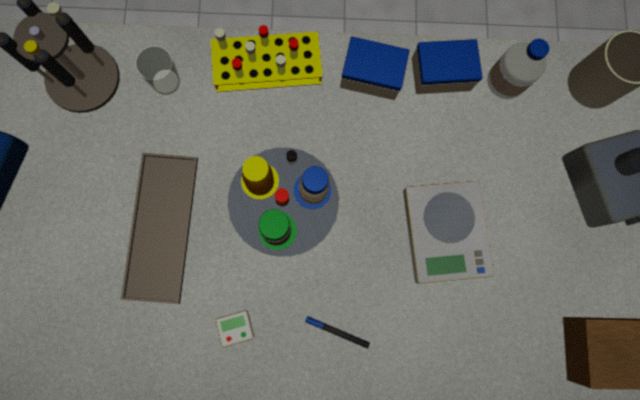

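View pics/scene0.png

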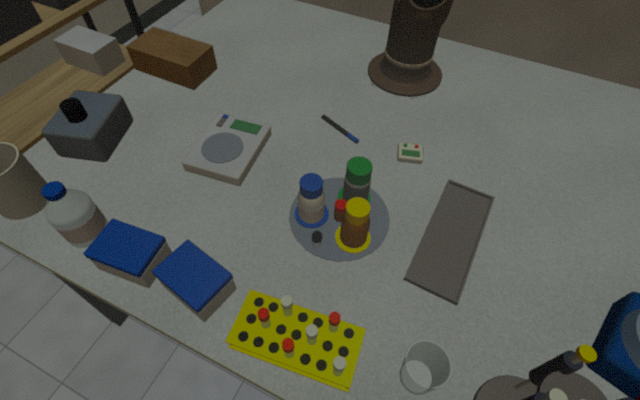

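Top view: the caps are blue (315,178), yellow (256,168), green (274,225) and red (282,197), with the spare vial at (292,156). The side tray spans about (123..197,154..303) and the pan is at (449,217). The scene view shows the same items: blue (311,184), green (358,166), yellow (357,208), red (341,205).

```bash
cat > h.py <<'E'
import numpy as np, cv2
from workcell import telemetry, cams
def cam(n): return cams.read_camera(n)
def ray(c,p):
    d=np.array([(p[0]-c['cx'])/c['fx'],(p[1]-c['cy'])/c['fy'],1.]); R=np.array(c['R'])
    d=R.T@d; return -R.T@np.array(c['t']), d/np.linalg.norm(d)
def plane(c,p,z):
    o,d=ray(c,p); return o+d*(z-o[2])/d[2]
def tri(ca,pa,cb,pb):
    (o,d),(q,e)=ray(ca,pa),ray(cb,pb)
    k=np.linalg.lstsq(np.c_[d,-e],q-o,rcond=None)[0]
    a,b=o+d*k[0],q+e*k[1]; return (a+b)/2, np.linalg.norm(a-b)
def project(c,X):
    v=np.array(c['R'])@np.array(X)+np.array(c['t']); return c['cx']+c['fx']*v[0]/v[2], c['cy']+c['fy']*v[1]/v[2]
HUE={'blue':[(100,125)],'yellow':[(22,35)],'green':[(45,85)],'red':[(0,8),(172,180)]}
def mask(c,col,smin=150,vmin=40):
    h=cv2.cvtColor(c['img'],cv2.COLOR_BGR2HSV); m=0
    for a,b in HUE[col]: m=m|cv2.inRange(h,(a,smin,vmin),(b,255,255))
    return m
def blobs(m,roi=None,amin=30):
    if roi: k=np.zeros_like(m); x0,y0,x1,y1=roi; k[y0:y1,x0:x1]=m[y0:y1,x0:x1]; m=k
    cs=cv2.findContours(m,cv2.RETR_EXTERNAL,cv2.CHAIN_APPROX_NONE)[0]
    return sorted([x for x in cs if cv2.contourArea(x)>amin],key=cv2.contourArea,reverse=True)
def cen(k): M=cv2.moments(k); return M['m10']/M['m00'],M['m01']/M['m00']
E
python3 - <<'E'
from h import *
np.set_printoptions(precision=4,suppress=True)
T,S=cam('top'),cam('scene')
for col in HUE:
    bt=blobs(mask(T,col),(225,140,345,260)); bs=blobs(mask(S,col),(285,150,395,250))
    print(col,[(np.round(cen(b),1),cv2.boundingRect(b)) for b in bt[:2]],[(np.round(cen(b),1),cv2.boundingRect(b)) for b in bs[:2]])
    X,e=tri(T,cen(bt[0]),S,cen(bs[0])); print(X,e)
# pan, tray candidates: show hsv
for n,c,pts in(('T',T,[(449,217),(160,230),(240,205),(410,240),(100,250),(126,250),(470,200)]),('S',S,[(222,148),(450,240),(375,235),(250,165),(520,250),(415,262)])):
    h=cv2.cvtColor(c['img'],cv2.COLOR_BGR2HSV); print(n,[(p,h[p[1],p[0]].tolist()) for p in pts])
E
```

```text
blue [(array([314.7, 179.1]), (302, 166, 26, 27)), (array([307.7, 198.1]), (294, 178, 37, 31))] [(array([310.8, 182.1]), (300, 174, 22, 17)), (array([312.8, 220.1]), (295, 208, 33, 19))]
[ 0.5968 -0.0231  0.1123] 6.992095480401684e-05
yellow [(array([258.6, 178. ]), (241, 156, 38, 43))] [(array([357.2, 209.9]), (345, 197, 25, 28)), (array([350.3, 241.7]), (335, 226, 35, 24))]
[0.601  0.081  0.0866] 0.0023968091258368233
green [(array([276.4, 229.2]), (259, 210, 37, 39))] [(array([359.3, 165.4]), (348, 157, 23, 19))]
[0.5047 0.044  0.1038] 0.002819719829559632
red [(array([281.6, 195.7]), (275, 188, 14, 16))] [(array([340.3, 205. ]), (335, 199, 12, 15))]
[0.5769 0.0376 0.0459] 0.00032619371466848456
T [((449, 217), [96, 13, 96]), ((160, 230), [20, 60, 93]), ((240, 205), [100, 25, 91]), ((410, 240), [18, 47, 71]), ((100, 250), [24, 10, 129]), ((126, 250), [40, 17, 132]), ((470, 200), [20, 12, 132])]
S [((222, 148), [103, 19, 94]), ((450, 240), [17, 23, 76]), ((375, 235), [93, 36, 86]), ((250, 165), [25, 40, 70]), ((520, 250), [54, 11, 113]), ((415, 262), [23, 26, 78])]
```

Run:
```python
from h import *
np.set_printoptions(precision=4,suppress=True)
T,S=cam('top'),cam('scene')
def pan(c,roi):
    h=cv2.cvtColor(c['img'],cv2.COLOR_BGR2HSV)
    m=cv2.inRange(h,(80,9,60),(125,70,125)); m=cv2.morphologyEx(m,cv2.MORPH_OPEN,np.ones((3,3)))
    k=blobs(m,roi)[0]; (x,y),ax,an=cv2.fitEllipse(cv2.convexHull(k)); return (x,y),ax,an
P=[]
for n,c,rt in(('T',T,(415,185,485,250)),('S',S,(190,120,255,175))):
    P.append(pan(c,rt)); print('pan',n,P[-1])
print(tri(T,P[0][0],S,P[1][0]), plane(T,P[0][0],.045),plane(S,P[1][0],.045))
for n,c,rt in(('T',T,(215,135,350,265)),('S',S,(280,170,395,265))):
    p=pan(c,rt); print('disc',n,p,plane(c,p[0],.003))
for n,c,rt in(('T',T,(110,140,210,315)),('S',S,(395,170,500,310))):
    g=cv2.cvtColor(c['img'],cv2.COLOR_BGR2GRAY); m=cv2.inRange(g,0,105 if n=='T' else 92)
    m=cv2.morphologyEx(m,cv2.MORPH_OPEN,np.ones((5,5)))
    k=blobs(m,rt)[0]; q=cv2.approxPolyDP(cv2.convexHull(k),8,True)[:,0]
    W=np.array([plane(c,p,.012)[:2] for p in q]); print('tray',n,q.tolist(),W,W.mean(0),np.linalg.norm(np.roll(W,1,0)-W,axis=1))
for n,c in(('T',T),('S',S)):   # bright caps
    for col in('yellow','green','blue'):
        h=cv2.cvtColor(c['img'],cv2.COLOR_BGR2HSV); b=blobs(mask(c,col),(225,140,345,260) if n=='T' else (285,150,395,250))[0]
        x,y,w,hh=cv2.boundingRect(b); print(n,col,(x,y,w,hh),'rows width',[int((mask(c,col)[r,x:x+w]>0).sum()) for r in range(y,y+hh,3)],[int(h[r,int(x+w/2),2]) for r in range(y,y+hh,3)])
a=T['img'][135:265,215:350]; b=S['img'][145:265,280:400]
cv2.imwrite('pics/crop0.png',np.hstack([cv2.resize(a,(400,385)),cv2.resize(b,(385,385))]))
```

```text
pan T ((449.167724609375, 217.14028930664062), (47.88877487182617, 51.00017547607422), 143.00387573242188)
pan S ((221.87388610839844, 146.81932067871094), (28.650007247924805, 41.613468170166016), 80.9192886352539)
(array([ 0.545 , -0.2877,  0.0435]), np.float64(0.0006140279414551648)) [ 0.5449 -0.2875  0.045 ] [ 0.546  -0.2863  0.045 ]
disc T ((282.7385559082031, 201.3939208984375), (107.92878723144531, 110.5365219116211), 79.93083190917969) [0.5734 0.0365 0.003 ]
disc S ((338.9634094238281, 219.23423767089844), (81.77052307128906, 99.63984680175781), 95.776611328125) [0.5844 0.0403 0.003 ]
tray T [[142, 153], [197, 157], [180, 302], [121, 298]] [[0.6617 0.3215]
 [0.6572 0.2116]
 [0.3713 0.2247]
 [0.3761 0.3363]] [0.5166 0.2735] [0.286  0.11   0.2862 0.1117]
tray S [[448, 180], [492, 196], [457, 303], [405, 280]] [[0.3731 0.2288]
 [0.3746 0.332 ]
 [0.6642 0.3207]
 [0.663  0.217 ]] [0.5187 0.2746] [0.2901 0.1033 0.2898 0.1036]
T yellow (241, 156, 38, 43) rows width [6, 18, 23, 26, 32, 32, 31, 31, 24, 10, 11, 14, 17, 22, 11] [110, 160, 160, 159, 161, 159, 159, 158, 111, 65, 57, 46, 44, 107, 146]
T green (259, 210, 37, 40) rows width [10, 20, 27, 32, 34, 34, 35, 33, 30, 24, 8, 12, 20, 1] [117, 121, 118, 122, 120, 123, 121, 123, 125, 111, 46, 26, 117, 112]
T blue (302, 166, 26, 27) rows width [4, 17, 22, 25, 25, 25, 24, 21, 15] [111, 126, 131, 131, 133, 136, 138, 135, 125]
S yellow (345, 197, 25, 28) rows width [9, 19, 22, 24, 24, 23, 19, 17, 15, 6] [110, 131, 129, 129, 128, 126, 125, 87, 87, 89]
S green (348, 157, 23, 18) rows width [2, 13, 19, 19, 15, 12] [92, 90, 86, 90, 93, 89]
S blue (300, 174, 22, 17) rows width [8, 16, 21, 21, 20, 13] [99, 99, 99, 100, 98, 96]
```

View pics/crop0.png

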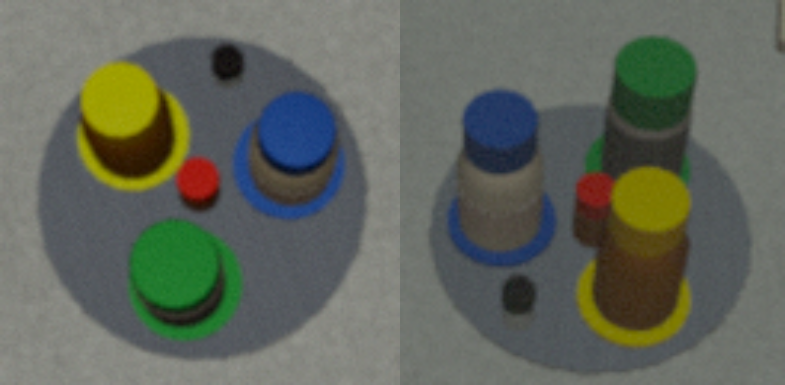

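The crop shows the cap tops at: top view yellow (255.5,168.8), blue (315.2,179), green (274.4,224.4); scene view blue (311,182), green (359.5,166), yellow (358,207). The coaster rims are also visible.

Run:
```python
from h import *
np.set_printoptions(precision=4,suppress=True)
T,S=cam('top'),cam('scene')
for n,p,q,z in(('y',(255.5,168.8),(358.2,207.5),.116),('b',(315.2,179),(311.2,182.2),.116),('g',(274.4,224.4),(359.5,166.2),.116),('r',(281.8,195.5),(340.5,202.5),.053)):
    print(n,tri(T,p,S,q),plane(T,p,z),plane(S,q,z))
# coaster ellipses in top: crop px (centre)
for n,p in(('y',(134,134)),('b',(289,161)),('g',(186,282))):
    print('coaster',n,plane(T,(215+p[0]/2.963,135+p[1]/2.962),.006))
print('spare',plane(T,(215+228/2.963,135+60/2.962),.038))
W=cam('wrist'); print(W['R'],W['t'],W['fx'])
s=telemetry.observe(); print(s['tcp_pos'])
```

```text
y (array([0.6122, 0.0851, 0.1117]), np.float64(0.0022088078122228963)) [0.6114 0.0836 0.116 ] [0.6148 0.0869 0.116 ]
b (array([ 0.5967, -0.0232,  0.1121]), np.float64(0.0017846163084679306)) [ 0.5962 -0.0239  0.116 ] [ 0.5994 -0.0209  0.116 ]
g (array([0.5124, 0.0473, 0.1108]), np.float64(0.002197521601527035)) [0.5121 0.0459 0.116 ] [0.5166 0.0496 0.116 ]
r (array([0.5759, 0.037 , 0.0536]), np.float64(8.261206931870868e-05)) [0.576  0.0371 0.053 ] [0.5755 0.0368 0.053 ]
coaster y [0.6148 0.0833 0.006 ]
coaster b [ 0.5993 -0.0227  0.006 ]
coaster g [0.5146 0.0442 0.006 ]
spare [0.6602 0.0205 0.038 ]
[[ 0.3594 -0.9332 -0.0009]
 [-0.8936 -0.3445  0.2878]
 [-0.2689 -0.1026 -0.9577]] [-0.6251 -0.0379  0.3801] 323.7150295592037
[ 0.2247 -0.5832  0.2482]
```

```bash
python3 -m crank '[[[0.01,0.017,0],[0,0,-4]],[[0.03,0.05,0],[0,0,-10]],[[0.05,0.086,0],[0,0,-17]],[[0.07,0.12,0],[0,0,-23.5]],[[0.09,0.155,0],[0,0,-23.5]],[[0.11,0.189,0],[0,0,-23.5]],[[0.13,0.223,0],[0,0,-23.5]],[[0.15,0.258,0],[0,0,-23.5]],[[0.17,0.292,0],[0,0,-23.5]],[[0.19,0.327,0],[0,0,-23.5]],[[0.21,0.361,0],[0,0,-23.5]],[[0.23,0.395,0],[0,0,-23.5]]]' -1
python3 -m crank '[[[0.02,0.034,0],[0,0,0]],[[0.04,0.068,0],[0,0,0]],[[0.06,0.103,0],[0,0,0]],[[0.08,0.138,0],[0,0,0]],[[0.1,0.172,0],[0,0,0]],[[0.12,0.207,0],[0,0,0]],[[0.135,0.235,0],[0,0,0]],[[0.148,0.257,0],[0,0,0]],[[0.155,0.27,0],[0,0,0]],[[0.158,0.273,0],[0,0,0]],[[0.158,0.273,0],[0,0,0]]]'
python3 - <<'E'
from h import *
s=telemetry.observe(); print(s['t'],s['tcp_pos'],s['eef_rot'],s['joints'],s['grip_width'])
c=cam('wrist'); cv2.imwrite('pics/w1.png',c['img'])
for n,X in(('y',(.613,.085,.116)),('g',(.514,.046,.116)),('b',(.598,-.023,.116))): print(n,project(c,X))
E
```

```text
t: 1.45
tcp_pos: [0.4554, -0.1864, 0.2487]
eef_rot: [3.14, -0.067, 0.001]
contact_force: [0.3, -1.2, 0.0]
grip_width: 1.003
finger_force: 0.0
t: 2.37
tcp_pos: [0.6128, 0.0849, 0.2479]
eef_rot: [3.141, -0.065, -0.001]
contact_force: [-0.4, 0.1, -0.3]
grip_width: 1.003
finger_force: 0.0
2.3667 [0.61277391 0.08492572 0.24794223] [ 3.14061145e+00 -6.50088967e-02 -8.76911816e-04] [ 0.01652283  0.42319743 -0.32048336  1.59595697  0.14261022  1.14613967
 -1.94871756] 1.0028185145590929
y (np.float64(315.1910776939782), np.float64(189.61767577153557))
g (np.float64(362.3144613194103), np.float64(291.91330186731204))
b (np.float64(444.7169972203212), np.float64(201.67189853926808))
```

View pics/w1.png

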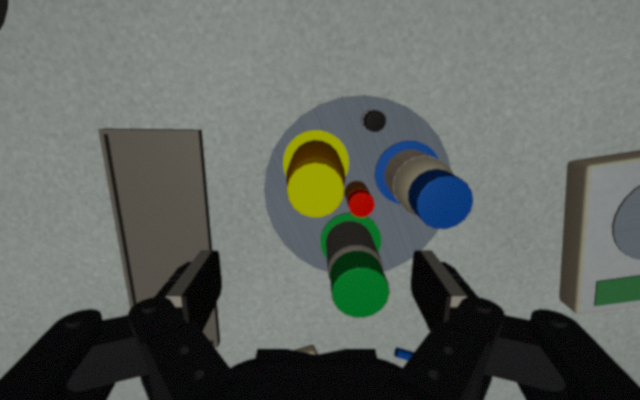

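The wrist view shows the caps at yellow (316,190), green (360,291) and blue (443,199), all within about 2 px of my predictions. I'll descend onto yellow and grip it.

```bash
python3 -m crank '[[[0,0,-0.015],[0,0,0]],[[0,0,-0.04],[0,0,0]],[[0,0,-0.065],[0,0,0]],[[0,0,-0.09],[0,0,0]],[[0,0,-0.11],[0,0,0]],[[0,0,-0.125],[0,0,0]],[[0,0,-0.137],[0,0,0]],[[0,0,-0.144],[0,0,0]],[[0,0,-0.145],[0,0,0]],[[0,0,-0.145],[0,0,0]]]'
python3 -m crank '[[[0,0,0],[0,0,0]],[[0,0,0],[0,0,0]],[[0,0,0],[0,0,0]],[[0,0,0],[0,0,0]],[[0,0,0],[0,0,0]],[[0,0,0],[0,0,0]],[[0,0,0],[0,0,0]],[[0,0,0],[0,0,0]]]' 1
```

```text
t: 3.25
tcp_pos: [0.6128, 0.084, 0.1036]
eef_rot: [3.141, -0.068, 0.0]
contact_force: [0.8, -0.8, -0.1]
grip_width: 1.0
finger_force: 0.0
t: 3.92
tcp_pos: [0.6134, 0.0851, 0.1045]
eef_rot: [-3.141, 0.066, -0.003]
contact_force: [-0.4, 0.6, 5.2]
grip_width: 0.544
finger_force: 61.6
```

```bash
python3 -m crank '[[[0,0,0.004],[0,0,0]],[[0,0,0.014],[0,0,0]],[[0,0,0.028],[0,0,0]],[[0,0.003,0.042],[0,0,0]],[[-0.001,0.012,0.053],[0,0,0]],[[-0.002,0.027,0.06],[0,0,0]],[[-0.002,0.047,0.06],[0,0,0]],[[-0.003,0.07,0.06],[0,0,0]],[[-0.003,0.095,0.06],[0,0,0]],[[-0.004,0.12,0.06],[0,0,0]],[[-0.005,0.143,0.06],[0,0,0]],[[-0.006,0.162,0.06],[0,0,0]]]'
python3 -m crank '[[[0,0.012,0],[0,0,0]],[[0,0.02,0],[0,0,0]],[[0,0.023,0],[0,0,0]],[[0,0.023,0],[0,0,0]],[[0,0.023,-0.01],[0,0,0]],[[0,0.023,-0.025],[0,0,0]],[[0,0.023,-0.04],[0,0,0]],[[0,0.023,-0.05],[0,0,0]],[[0,0.023,-0.056],[0,0,0]],[[0,0.023,-0.059],[0,0,0]],[[0,0.023,-0.061],[0,0,0]],[[0,0.023,-0.061],[0,0,0]]]'
python3 - <<'E'
from h import *
T=cam('top');cv2.imwrite('pics/t2.png',cv2.resize(T['img'][130:320,100:360],(780,570)))
s=telemetry.observe(); print(s['grip_width'],s['tcp_pos'],s['contact_force'])
E
```

```text
t: 4.92
tcp_pos: [0.6052, 0.251, 0.1633]
eef_rot: [-3.14, 0.062, 0.002]
contact_force: [1.2, 0.5, -4.0]
grip_width: 0.541
finger_force: 62.0
t: 5.92
tcp_pos: [0.6072, 0.2694, 0.1029]
eef_rot: [3.141, -0.067, 0.001]
contact_force: [0.1, 0.0, -3.6]
grip_width: 0.546
finger_force: 62.0
0.5453476243289624 [0.60725076 0.2697983  0.10296679] [-0.06888819  0.0951272  -1.68378136]
```

View pics/t2.png

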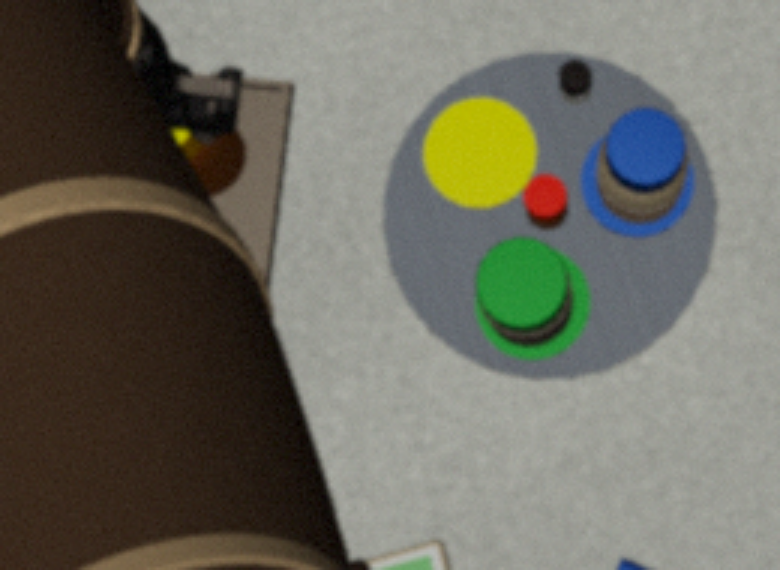

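The yellow bottle hangs over the far end of the tray, and its empty coaster at crop (480,152) is fully visible. I'll set the bottle down, release, and go over to green.

```bash
python3 -m crank '[[[0,0,-0.001],[0,0,0]],[[0,0,-0.0015],[0,0,0]],[[0,0,-0.0015],[0,0,0]]]'
python3 -m crank '[[[0,0,0],[0,0,0]],[[0,0,0],[0,0,0]],[[0,0,0],[0,0,0]],[[0,0,0],[0,0,0]],[[0,0,0],[0,0,0]],[[0,0,0],[0,0,0]],[[0,0,0.01],[0,0,0]],[[0,0,0.03],[0,0,0]],[[0,0,0.05],[0,0,0]],[[0,0,0.062],[0,0,0]],[[-0.005,-0.012,0.065],[0,0,0]],[[-0.015,-0.036,0.065],[0,0,0]]]' -1
python3 -m crank '[[[-0.014,-0.033,0],[0,0,0]],[[-0.028,-0.067,0],[0,0,0]],[[-0.042,-0.1,0],[0,0,0]],[[-0.056,-0.133,0],[0,0,0]],[[-0.067,-0.16,0],[0,0,0]],[[-0.075,-0.178,0],[0,0,0]],[[-0.078,-0.187,0],[0,0,0]],[[-0.078,-0.187,0],[0,0,0]]]'
python3 - <<'E'
from h import *
np.set_printoptions(precision=4,suppress=True)
T=cam('top')
m=mask(T,'yellow'); b=blobs(m,(225,140,345,260))[0]; (p,a,_)=cv2.fitEllipse(b); print('coaster y',p,a,plane(T,p,.006))
for b in blobs(m,(110,130,210,315)): (p,a,_)=cv2.fitEllipse(b); print('bottle y',p,a,plane(T,p,.114),cv2.boundingRect(b))
print(telemetry.observe()['tcp_pos'],telemetry.observe()['t'])
W=cam('wrist'); 
for b in blobs(mask(W,'green'))[:2]: print('g wrist',cen(b),cv2.boundingRect(b),project(W,(.514,.046,.116)))
E
```

```text
t: 6.22
tcp_pos: [0.6075, 0.2702, 0.1025]
eef_rot: [-3.14, 0.067, -0.003]
contact_force: [-1.6, -2.1, 5.5]
grip_width: 0.542
finger_force: 63.2
t: 7.22
tcp_pos: [0.5918, 0.2364, 0.167]
eef_rot: [-3.138, 0.061, -0.004]
contact_force: [0.4, -0.7, -0.6]
grip_width: 0.999
finger_force: 0.0
t: 7.88
tcp_pos: [0.5127, 0.0439, 0.1656]
eef_rot: [3.139, -0.072, -0.001]
contact_force: [-0.3, 0.1, -1.2]
grip_width: 0.995
finger_force: 0.0Traceback (most recent call last):
  File "<stdin>", line 4, in <module>
IndexError: list index out of range
```

Run:
```python
from h import *
np.set_printoptions(precision=4,suppress=True)
T=cam('top'); S=cam('scene'); W=cam('wrist')
m=mask(T,'yellow')
for b in blobs(m): 
    if len(b)>5: (p,a,_)=cv2.fitEllipse(b); print('T y',p,a,plane(T,p,.114),plane(T,p,.006))
for b in blobs(mask(S,'yellow'),(285,150,520,320)): (p,a,_)=cv2.fitEllipse(b); print('S y',p,a,plane(S,p,.114),plane(S,p,.006),cv2.boundingRect(b))
print(telemetry.observe()['tcp_pos'],telemetry.observe()['t'])
for b in blobs(mask(W,'green'))[:2]: print('g wrist',cen(b),cv2.boundingRect(b),project(W,(.514,.046,.116)))
cv2.imwrite('pics/w3.png',np.vstack([W['img'],S['img'][150:320]])[:570])
```

```text
T y (265.9878234863281, 61.15884017944336) (58.29277801513672, 133.12608337402344) [0.8197 0.0736 0.114 ] [0.8723 0.0824 0.006 ]
T y (151.60348510742188, 168.7665252685547) (26.476938247680664, 27.150304794311523) [0.6059 0.2682 0.114 ] [0.6313 0.3017 0.006 ]
T y (30.471574783325195, 46.090187072753906) (12.4069185256958, 13.597174644470215) [0.8313 0.509  0.114 ] [0.8854 0.5729 0.006 ]
S y (352.2605895996094, 237.3256378173828) (29.35755157470703, 34.171607971191406) [0.6795 0.102  0.114 ] [0.6158 0.0852 0.006 ] (335, 222, 35, 31)
S y (452.36175537109375, 245.67788696289062) (26.326950073242188, 28.87584686279297) [0.6157 0.2695 0.114 ] [0.5407 0.2827 0.006 ] (438, 232, 29, 29)
S y (302.95263671875, 313.9819641113281) (14.104397773742676, 42.88261413574219) [0.8442 0.0865 0.114 ] [0.8101 0.0669 0.006 ] (285, 304, 44, 16)
[0.5142 0.0485 0.1658] 8.0833
g wrist (315.5581912915979, 222.39457492210613) (272, 175, 88, 94) (np.float64(318.89562545225925), np.float64(228.29794978230137))
g wrist (323.1867184131091, 159.72746873652437) (278, 141, 82, 55) (np.float64(318.89562545225925), np.float64(228.29794978230137))
```

View pics/w3.png

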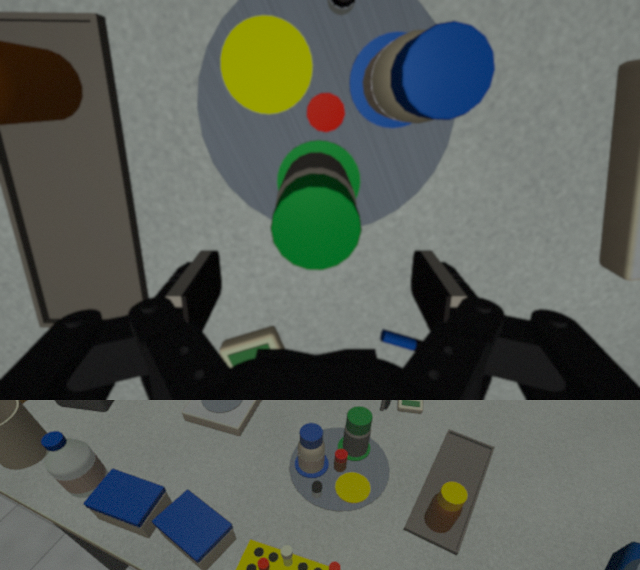

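The wrist view shows the green lid at (317,225), centred between the fingers. The scene strip shows the yellow bottle standing on the tray. I'll grasp green.

```bash
python3 -m crank '[[[0.001,-0.001,-0.01],[0,0,0]],[[0.001,-0.001,-0.028],[0,0,0]],[[0.001,-0.001,-0.046],[0,0,0]],[[0.001,-0.001,-0.058],[0,0,0]],[[0.001,-0.001,-0.064],[0,0,0]],[[0.001,-0.001,-0.066],[0,0,0]],[[0.001,-0.001,-0.066],[0,0,0]]]'
python3 -m crank '[[[0,0,0],[0,0,0]],[[0,0,0],[0,0,0]],[[0,0,0],[0,0,0]],[[0,0,0],[0,0,0]],[[0,0,0],[0,0,0]],[[0,0,0],[0,0,0]],[[0,0,0],[0,0,0]],[[0,0,0],[0,0,0]]]' 1
python3 -m crank '[[[0,0,0.004],[0,0,0]],[[0,0,0.014],[0,0,0]],[[0,0,0.028],[0,0,0]],[[-0.001,0.003,0.042],[0,0,0]],[[-0.004,0.012,0.053],[0,0,0]],[[-0.01,0.027,0.06],[0,0,0]],[[-0.018,0.047,0.06],[0,0,0]],[[-0.026,0.07,0.06],[0,0,0]],[[-0.035,0.095,0.06],[0,0,0]],[[-0.045,0.12,0.06],[0,0,0]],[[-0.054,0.145,0.06],[0,0,0]],[[-0.063,0.17,0.06],[0,0,0]]]'
```

```text
t: 8.67
tcp_pos: [0.5146, 0.0464, 0.0991]
eef_rot: [-3.141, 0.065, 0.002]
contact_force: [-0.1, -0.0, 0.6]
grip_width: 0.998
finger_force: 0.0
t: 9.33
tcp_pos: [0.5155, 0.0461, 0.1009]
eef_rot: [-3.141, 0.066, -0.003]
contact_force: [-0.9, 0.9, 5.9]
grip_width: 0.616
finger_force: 62.1
t: 10.33
tcp_pos: [0.4506, 0.2173, 0.1604]
eef_rot: [-3.141, 0.066, -0.0]
contact_force: [-0.4, 0.5, -2.5]
grip_width: 0.614
finger_force: 63.2
```

```bash
python3 -m crank '[[[-0.008,0.022,0],[0,0,0]],[[-0.015,0.04,0],[0,0,0]],[[-0.02,0.053,0],[0,0,0]],[[-0.023,0.06,0],[0,0,0]],[[-0.023,0.06,-0.01],[0,0,0]],[[-0.023,0.06,-0.025],[0,0,0]],[[-0.023,0.06,-0.04],[0,0,0]],[[-0.023,0.06,-0.05],[0,0,0]],[[-0.023,0.06,-0.057],[0,0,0]],[[-0.023,0.06,-0.06],[0,0,0]],[[-0.023,0.06,-0.0625],[0,0,0]],[[-0.023,0.06,-0.0625],[0,0,0]]]'
python3 -m crank '[[[0,0,0],[0,0,0]],[[0,0,0],[0,0,0]],[[0,0,0],[0,0,0]],[[0,0,0],[0,0,0]],[[0,0,0],[0,0,0]],[[0,0,0],[0,0,0]],[[0,0,0.01],[0,0,0]],[[0,0,0.03],[0,0,0]],[[0,0,0.05],[0,0,0]],[[0,0,0.062],[0,0,0]],[[0.006,-0.012,0.066],[0,0,0]],[[0.018,-0.034,0.066],[0,0,0]]]' -1
python3 -m crank '[[[0.016,-0.03,0],[0,0,0]],[[0.032,-0.06,0],[0,0,0]],[[0.048,-0.09,0],[0,0,0]],[[0.064,-0.12,0],[0,0,0]],[[0.08,-0.15,0],[0,0,0]],[[0.096,-0.18,0],[0,0,0]],[[0.112,-0.21,0],[0,0,0]],[[0.128,-0.235,0],[0,0,0]],[[0.14,-0.253,0],[0,0,0]],[[0.149,-0.264,0],[0,0,0]],[[0.152,-0.266,0],[0,0,0]],[[0.152,-0.266,0],[0,0,0]]]'
python3 - <<'E'
from h import *
np.set_printoptions(precision=4,suppress=True)
T=cam('top'); S=cam('scene'); W=cam('wrist')
print(telemetry.observe()['tcp_pos'],telemetry.observe()['t'])
for n,c in(('T',T),('S',S)):
  for b in blobs(mask(c,'green'),(100,130,380,330) if n=='T' else (285,150,520,320)): (p,a,_)=cv2.fitEllipse(b); print(n,'g',p,a,plane(c,p,.114),plane(c,p,.006))
for b in blobs(mask(W,'green')): (p,a,_)=cv2.fitEllipse(b); print('g wrist',p,a,plane(W,p,.006))
for b in blobs(mask(W,'yellow')): (p,a,_)=cv2.fitEllipse(b); print('y wrist',p,a,plane(W,p,.006))
for b in blobs(mask(W,'red')): print('red wrist',cen(b),project(W,(.576,.037,.053)))
for b in blobs(mask(W,'blue')): print('blue wrist',cen(b),project(W,(.598,-.023,.116)))
cv2.imwrite('pics/w4.png',np.vstack([W['img'],S['img'][150:320]])[:570])
E
```

```text
t: 11.33
tcp_pos: [0.4293, 0.2755, 0.0983]
eef_rot: [3.14, -0.067, 0.002]
contact_force: [-1.8, -1.4, 5.4]
grip_width: 0.616
finger_force: 63.8
t: 12.33
tcp_pos: [0.4463, 0.2447, 0.1658]
eef_rot: [-3.138, 0.059, -0.004]
contact_force: [1.4, -0.1, -0.0]
grip_width: 1.003
finger_force: 0.0
t: 13.33
tcp_pos: [0.599, -0.024, 0.1635]
eef_rot: [-3.14, 0.068, -0.0]
contact_force: [-0.1, 0.1, -0.5]
grip_width: 0.998
finger_force: 0.0
[ 0.5981 -0.0221  0.1634] 13.4833
T g (277.0993957519531, 230.3804931640625) (35.83650207519531, 36.21946334838867) [0.5019 0.0409 0.114 ] [0.5142 0.0455 0.006 ]
T g (139.8532257080078, 270.3981018066406) (29.852338790893555, 31.817005157470703) [0.4263 0.2733 0.114 ] [0.429  0.3074 0.006 ]
S g (354.4559326171875, 196.59765625) (22.65683364868164, 29.208580017089844) [0.5925 0.0701 0.114 ] [0.5133 0.0476 0.006 ]
S g (477.619384765625, 175.434326171875) (14.836650848388672, 23.11127471923828) [0.4295 0.2756 0.114 ] [0.3211 0.2899 0.006 ]
g wrist (251.96395874023438, 268.2123718261719) (65.43090057373047, 71.83551788330078) [0.5135 0.0437 0.006 ]
y wrist (195.1088104248047, 168.2100830078125) (78.96273803710938, 87.5101318359375) [0.6153 0.0847 0.006 ]
red wrist (241.1238379814077, 222.78286852589642) (np.float64(241.43961467821146), np.float64(227.28814046832193))
blue wrist (316.6731547504336, 225.18269416072462) (np.float64(316.6248951923987), np.float64(229.96261354466986))
blue wrist (310.66032350142723, 159.45020615287027) (np.float64(316.6248951923987), np.float64(229.96261354466986))
```

View pics/w4.png

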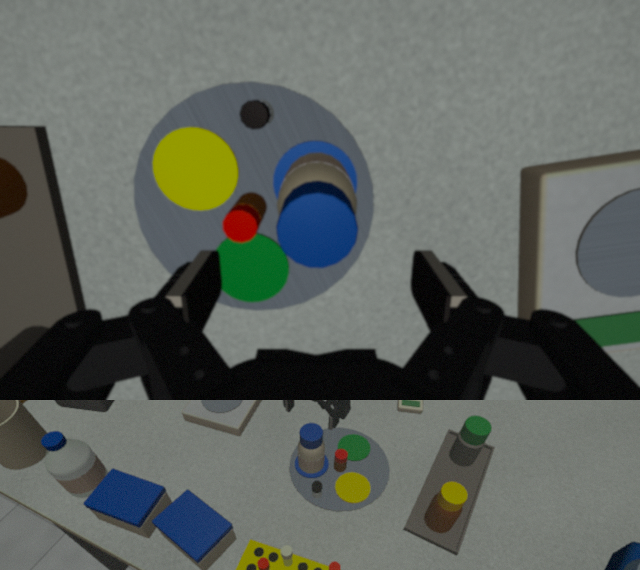

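Both the wrist and scene views show yellow and green upright on the tray, their coasters free, and the blue cap at (317,228) centred between the fingers. I'll take blue next.

```bash
python3 -m crank '[[[0.001,0,-0.01],[0,0,0]],[[0.001,0,-0.026],[0,0,0]],[[0.001,0,-0.042],[0,0,0]],[[0.001,0,-0.053],[0,0,0]],[[0.001,0,-0.059],[0,0,0]],[[0.001,0,-0.061],[0,0,0]],[[0.001,0,-0.061],[0,0,0]]]'
python3 -m crank '[[[0,0,0],[0,0,0]],[[0,0,0],[0,0,0]],[[0,0,0],[0,0,0]],[[0,0,0],[0,0,0]],[[0,0,0],[0,0,0]],[[0,0,0],[0,0,0]],[[0,0,0],[0,0,0]],[[0,0,0],[0,0,0]]]' 1
python3 -m crank '[[[0,0,0.004],[0,0,0]],[[0,0,0.014],[0,0,0]],[[0,0,0.028],[0,0,0]],[[0,0,0.045],[0,0,0]],[[0,0,0.06],[0,0,0]],[[-0.001,0.004,0.073],[0,0,0]],[[-0.004,0.014,0.08],[0,0,0]],[[-0.009,0.032,0.082],[0,0,0]],[[-0.015,0.055,0.082],[0,0,0]],[[-0.022,0.08,0.082],[0,0,0]],[[-0.029,0.105,0.082],[0,0,0]],[[-0.036,0.13,0.082],[0,0,0]]]'
python3 -m crank '[[[-0.007,0.025,0],[0,0,0]],[[-0.014,0.05,0],[0,0,0]],[[-0.021,0.075,0],[0,0,0]],[[-0.028,0.1,0],[0,0,0]],[[-0.034,0.123,0],[0,0,0]],[[-0.039,0.143,0],[0,0,0]],[[-0.043,0.157,0],[0,0,0]],[[-0.045,0.165,0],[0,0,0]],[[-0.045,0.167,0],[0,0,0]],[[-0.045,0.167,-0.01],[0,0,0]],[[-0.045,0.167,-0.025],[0,0,0]],[[-0.045,0.167,-0.04],[0,0,0]]]'
```

```text
t: 14.07
tcp_pos: [0.5995, -0.0238, 0.1019]
eef_rot: [-3.141, 0.066, 0.001]
contact_force: [-0.2, 0.8, 0.7]
grip_width: 1.004
finger_force: 0.0
t: 14.73
tcp_pos: [0.6004, -0.0241, 0.1033]
eef_rot: [-3.141, 0.066, -0.003]
contact_force: [-0.5, 1.2, 5.3]
grip_width: 0.544
finger_force: 61.4
t: 15.73
tcp_pos: [0.5625, 0.1078, 0.1843]
eef_rot: [-3.141, 0.066, 0.001]
contact_force: [0.5, 1.0, -3.1]
grip_width: 0.544
finger_force: 61.9
t: 16.73
tcp_pos: [0.5194, 0.2712, 0.1435]
eef_rot: [3.14, -0.07, 0.001]
contact_force: [-0.2, -0.4, -2.3]
grip_width: 0.545
finger_force: 61.9
```

```bash
python3 -m crank '[[[0,0,-0.015],[0,0,0]],[[0,0.001,-0.027],[0,0,0]],[[0,0.001,-0.035],[0,0,0]],[[0,0.001,-0.04],[0,0,0]],[[0,0.001,-0.043],[0,0,0]],[[0,0.001,-0.0445],[0,0,0]],[[0,0.001,-0.0445],[0,0,0]]]'
python3 -m crank '[[[0,0,0],[0,0,0]],[[0,0,0],[0,0,0]],[[0,0,0],[0,0,0]],[[0,0,0],[0,0,0]],[[0,0,0],[0,0,0]],[[0,0,0],[0,0,0]],[[0,0,0.01],[0,0,0]],[[0,0,0.03],[0,0,0]],[[0,0,0.05],[0,0,0]],[[0,0,0.062],[0,0,0]],[[0.003,-0.012,0.066],[0,0,0]],[[0.009,-0.036,0.066],[0,0,0]]]' -1
python3 -m crank '[[[0.008,-0.034,0],[0,0,0]],[[0.016,-0.068,0],[0,0,0]],[[0.024,-0.1,0],[0,0,0]],[[0.032,-0.132,0],[0,0,0]],[[0.04,-0.16,-0.005],[0,0,0]],[[0.044,-0.18,-0.01],[0,0,0]],[[0.047,-0.194,-0.015],[0,0,0]],[[0.048,-0.2,-0.02],[0,0,0]],[[0.048,-0.2,-0.023],[0,0,0]],[[0.048,-0.2,-0.023],[0,0,0]]]'
python3 - <<'E'
from h import *
np.set_printoptions(precision=4,suppress=True)
T=cam('top'); S=cam('scene'); W=cam('wrist')
print(telemetry.observe()['tcp_pos'],telemetry.observe()['t'])
for n,c in(('T',T),('S',S)):
  for col in ('blue','green','yellow'):
    for b in blobs(mask(c,col),(100,130,380,330) if n=='T' else (285,150,520,320)):
      if len(b)>5: (p,a,_)=cv2.fitEllipse(b); print(n,col,np.array(p),np.array(a),plane(c,p,.114),plane(c,p,.006))
for col in HUE:
  for b in blobs(mask(W,col)): (p,a,_)=cv2.fitEllipse(b); print('wrist',col,p,a,plane(W,p,.053 if col=='red' else .006))
cv2.imwrite('pics/w5.png',np.vstack([W['img'],S['img'][150:320]])[:570])
E
```

```text
t: 17.32
tcp_pos: [0.5191, 0.2733, 0.1013]
eef_rot: [3.14, -0.067, 0.001]
contact_force: [-2.9, -2.6, 7.9]
grip_width: 0.546
finger_force: 62.7
t: 18.32
tcp_pos: [0.5274, 0.2405, 0.1674]
eef_rot: [-3.138, 0.059, -0.003]
contact_force: [0.2, 0.5, 0.3]
grip_width: 0.998
finger_force: 0.0
t: 19.15
tcp_pos: [0.5749, 0.0387, 0.1418]
eef_rot: [-3.14, 0.065, 0.003]
contact_force: [-0.2, 0.9, -0.3]
grip_width: 1.002
finger_force: 0.0
[0.5755 0.0398 0.1429] 19.3
T blue [145.4285 218.9679] [26.1051 27.6051] [0.5154 0.2714 0.114 ] [0.5295 0.3053 0.006 ]
T green [139.8031 270.46  ] [29.8848 31.5735] [0.4262 0.2734 0.114 ] [0.4289 0.3075 0.006 ]
T yellow [151.5696 168.7189] [26.3342 27.2498] [0.606  0.2683 0.114 ] [0.6314 0.3017 0.006 ]
S blue [311.2979 213.3346] [26.0054 31.5247] [0.6655 0.0122 0.114 ] [ 0.5993 -0.0206  0.006 ]
S blue [467.1874 206.9293] [17.24   23.3058] [0.5185 0.2742 0.114 ] [0.4261 0.2883 0.006 ]
S green [354.4272 196.7101] [22.5421 29.7565] [0.5928 0.0701 0.114 ] [0.5136 0.0477 0.006 ]
S green [477.7569 175.6254] [14.7937 23.1592] [0.4299 0.2759 0.114 ] [0.3216 0.2903 0.006 ]
S yellow [352.2818 237.2717] [29.4033 34.2028] [0.6794 0.102  0.114 ] [0.6157 0.0852 0.006 ]
S yellow [452.1839 245.7441] [27.1476 28.9259] [0.616  0.2693 0.114 ] [0.541  0.2824 0.006 ]
S yellow [302.1133 313.8186] [13.7609 44.8662] [0.8446 0.0852 0.114 ] [0.8105 0.0654 0.006 ]
wrist blue (389.1322021484375, 157.40377807617188) (87.4880599975586, 93.14938354492188) [ 0.5992 -0.0215  0.006 ]
wrist yellow (257.9627380371094, 142.86009216308594) (90.26405334472656, 94.70960998535156) [0.6154 0.0848 0.006 ]
wrist green (311.5884704589844, 254.20310974121094) (72.50343322753906, 83.34620666503906) [0.5142 0.0458 0.006 ]
wrist red (317.0959167480469, 200.89808654785156) (37.55849838256836, 40.413055419921875) [0.5793 0.0384 0.053 ]
```

View pics/w5.png

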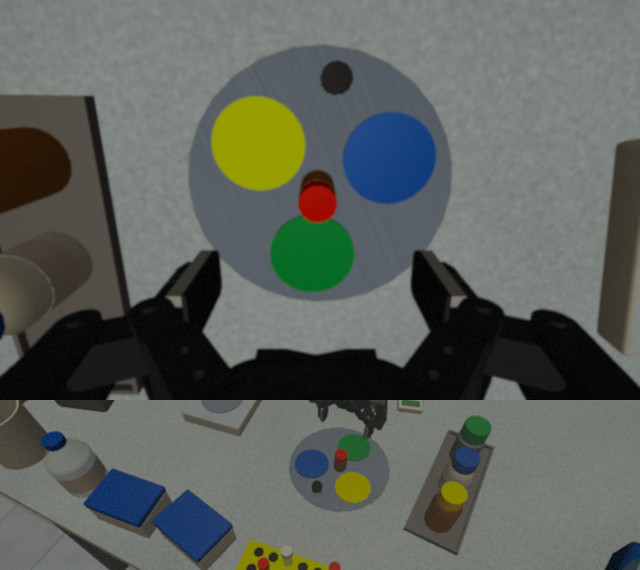

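The tray is empty apart from the vial, whose red cap is at (317,201). All three bottles stand on the side tray, and spare vial is at (337,78), untouched. I'll grasp the vial.

```bash
python3 -m crank '[[[0.0015,-0.001,-0.01],[0,0,0]],[[0.0015,-0.001,-0.028],[0,0,0]],[[0.0015,-0.001,-0.05],[0,0,0]],[[0.0015,-0.001,-0.07],[0,0,0]],[[0.0015,-0.001,-0.088],[0,0,0]],[[0.0015,-0.001,-0.1],[0,0,0]],[[0.0015,-0.001,-0.108],[0,0,0]],[[0.0015,-0.001,-0.111],[0,0,0]],[[0.0015,-0.001,-0.111],[0,0,0]]]'
python3 -m crank '[[[0,0,0],[0,0,0]],[[0,0,0],[0,0,0]],[[0,0,0],[0,0,0]],[[0,0,0],[0,0,0]],[[0,0,0],[0,0,0]],[[0,0,0],[0,0,0]],[[0,0,0],[0,0,0]],[[0,0,0],[0,0,0]],[[0,0,0],[0,0,0]],[[0,0,0],[0,0,0]]]' 1
python3 -m crank '[[[0,0,0.004],[0,0,0]],[[0,0,0.014],[0,0,0]],[[0,0,0.03],[0,0,0]],[[0,0,0.05],[0,0,0]],[[0,0,0.068],[0,0,0]],[[0,-0.005,0.08],[0,0,0]],[[-0.001,-0.018,0.085],[0,0,0]],[[-0.003,-0.038,0.085],[0,0,0]],[[-0.006,-0.063,0.085],[0,0,0]],[[-0.009,-0.09,0.085],[0,0,0]],[[-0.012,-0.12,0.085],[0,0,0]],[[-0.015,-0.15,0.085],[0,0,0]]]'
python3 -m crank '[[[-0.003,-0.03,0],[0,0,0]],[[-0.006,-0.06,0],[0,0,0]],[[-0.009,-0.09,0],[0,0,0]],[[-0.012,-0.118,0],[0,0,0]],[[-0.014,-0.143,0],[0,0,0]],[[-0.015,-0.16,0],[0,0,0]],[[-0.016,-0.17,0],[0,0,0]],[[-0.016,-0.173,0],[0,0,0]],[[-0.016,-0.174,0],[0,0,0]],[[-0.016,-0.174,0],[0,0,0]]]'
python3 - <<'E'
from h import *
np.set_printoptions(precision=4,suppress=True)
W=cam('wrist'); S=cam('scene'); print(telemetry.observe()['tcp_pos'],telemetry.observe()['t'],project(W,(.545,-.2875,.045)))
cv2.imwrite('pics/w6.png',np.vstack([W['img'],S['img'][80:250]])[:570])
h=cv2.cvtColor(W['img'],cv2.COLOR_BGR2HSV); m=cv2.morphologyEx(cv2.inRange(h,(80,9,60),(125,70,140)),cv2.MORPH_OPEN,np.ones((3,3)))
for b in blobs(m,None,2000): p,a,_=cv2.fitEllipse(cv2.convexHull(b)); print(p,a,plane(W,p,.045))
E
```

```text
t: 20.05
tcp_pos: [0.577, 0.0371, 0.0314]
eef_rot: [3.141, -0.066, -0.001]
contact_force: [-0.9, -0.6, 0.2]
grip_width: 0.998
finger_force: 0.0
t: 20.88
tcp_pos: [0.5777, 0.0368, 0.0326]
eef_rot: [3.141, -0.067, 0.002]
contact_force: [-1.2, 0.7, 5.1]
grip_width: 0.315
finger_force: 58.8
t: 21.88
tcp_pos: [0.5618, -0.1147, 0.1172]
eef_rot: [3.141, -0.066, 0.0]
contact_force: [-0.2, -0.3, -1.0]
grip_width: 0.311
finger_force: 59.0
t: 22.72
tcp_pos: [0.5465, -0.286, 0.1168]
eef_rot: [-3.14, 0.065, -0.0]
contact_force: [0.1, 0.5, 0.2]
grip_width: 0.313
finger_force: 59.0
[ 0.5467 -0.2854  0.1169] 22.8167 (np.float64(317.7608593930832), np.float64(217.18626576260797))
(316.82989501953125, 212.6707000732422) (146.0214385986328, 154.79742431640625) [ 0.5481 -0.287   0.045 ]
(-67.15103149414062, 173.4651336669922) (190.27670288085938, 263.8318176269531) [ 0.5841 -0.0476  0.045 ]
```

View pics/w6.png

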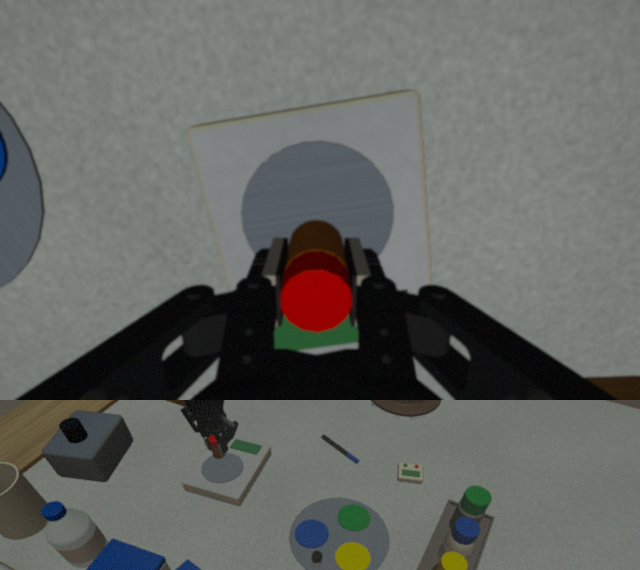

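The vial is held upright over the pan. The pan ellipse is centred at (317,213) in the wrist view, which puts it at (0.547,-0.287).

```bash
python3 -m crank '[[[0,-0.0015,-0.008],[0,0,0]],[[0,-0.0015,-0.02],[0,0,0]],[[0,-0.0015,-0.03],[0,0,0]],[[0,-0.0015,-0.036],[0,0,0]],[[0,-0.0015,-0.039],[0,0,0]],[[0,-0.0015,-0.041],[0,0,0]],[[0,-0.0015,-0.042],[0,0,0]],[[0,-0.0015,-0.043],[0,0,0]],[[0,-0.0015,-0.043],[0,0,0]]]'
```

```text
t: 23.57
tcp_pos: [0.5464, -0.2886, 0.0746]
eef_rot: [3.141, -0.066, 0.001]
contact_force: [-1.4, 1.0, 3.1]
grip_width: 0.316
finger_force: 59.2
```

```bash
python3 -m crank '[[[0,0,0],[0,0,0]],[[0,0,0],[0,0,0]],[[0,0,0],[0,0,0]],[[0,0,0],[0,0,0]],[[0,0,0],[0,0,0]],[[0,0,0],[0,0,0]],[[0,0,0],[0,0,0]],[[0,0,0.006],[0,0,0]],[[0,0,0.022],[0,0,0]],[[0,0,0.045],[0,0,0]],[[0,0,0.07],[0,0,0]],[[0,0,0.09],[0,0,0]]]' -1
python3 - <<'E'
from h import *
np.set_printoptions(precision=4,suppress=True)
W=cam('wrist'); T=cam('top'); S=cam('scene'); print(telemetry.observe()['tcp_pos'],telemetry.observe()['t'])
cv2.imwrite('pics/w7.png',np.vstack([W['img'],S['img'][80:250]])[:570])
P={}
for n,c,r in(('W',W,None),('S',S,(190,100,260,180)),('T',T,(410,180,490,260))):
  for b in blobs(mask(c,'red'),r,15)[:2]: P[n]=cen(b); print(n,cen(b),plane(c,cen(b),.092),cv2.boundingRect(b))
print(tri(S,P['S'],W,P['W']))
E
```

```text
t: 24.57
tcp_pos: [0.5465, -0.2888, 0.1659]
eef_rot: [3.141, -0.066, 0.002]
contact_force: [0.3, 0.1, -0.3]
grip_width: 1.0
finger_force: 0.0
[ 0.5473 -0.2892  0.1661] 24.7167
W (315.6196656144043, 213.36677189290307) [ 0.5471 -0.2891  0.092 ] (295, 190, 42, 46)
S (217.32391713747643, 133.5216572504708) [ 0.5498 -0.2859  0.092 ] (212, 128, 11, 12)
T (457.94066882416394, 212.38295577130526) [ 0.5471 -0.2892  0.092 ] (451, 205, 15, 16)
(array([ 0.5459, -0.2892,  0.0876]), np.float64(0.0008337317354127895))
```

View pics/w7.png

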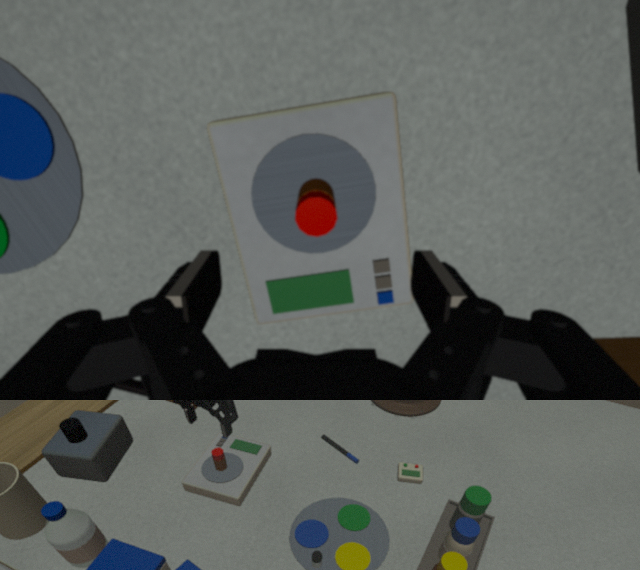

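The vial stands upright in the middle of the pan, with its red cap at (316,215) inside the pan ellipse centred at (314,193). Next is blue, back to its coaster.

```bash
python3 -m crank '[[[-0.001,0.015,0],[0,0,0]],[[-0.002,0.045,0],[0,0,0]],[[-0.004,0.083,0],[0,0,0]],[[-0.006,0.122,0],[0,0,0]],[[-0.008,0.162,0],[0,0,0]],[[-0.01,0.202,0],[0,0,0]],[[-0.012,0.242,0],[0,0,0]],[[-0.014,0.282,0],[0,0,0]],[[-0.016,0.322,0],[0,0,0]],[[-0.018,0.362,0],[0,0,0]],[[-0.02,0.402,0],[0,0,0]],[[-0.022,0.442,0],[0,0,0]]]'
python3 -m crank '[[[-0.002,0.038,0],[0,0,0]],[[-0.004,0.07,0],[0,0,0]],[[-0.005,0.094,0],[0,0,0]],[[-0.006,0.11,0],[0,0,0]],[[-0.007,0.118,0],[0,0,0]],[[-0.007,0.12,0],[0,0,0]],[[-0.007,0.12,0],[0,0,0]]]'
python3 - <<'E'
from h import *
np.set_printoptions(precision=4,suppress=True)
W=cam('wrist'); s=telemetry.observe(); print(s['tcp_pos'],s['eef_rot'],s['t'])
b=blobs(mask(W,'blue'),None,1000)[0]; print(cv2.boundingRect(b),cen(b),plane(W,cen(b),.112),project(W,(.518,.273,.114)))
E
```

```text
t: 25.72
tcp_pos: [0.5222, 0.1557, 0.1627]
eef_rot: [3.14, -0.065, -0.003]
contact_force: [1.3, 0.0, -0.1]
grip_width: 1.0
finger_force: 0.0
t: 26.3
tcp_pos: [0.5164, 0.2731, 0.163]
eef_rot: [3.14, -0.065, -0.002]
contact_force: [0.4, -1.3, 0.6]
grip_width: 1.002
finger_force: 0.0
[0.5169 0.2721 0.1632] [ 3.1396 -0.0673 -0.0014] 26.35
(273, 180, 80, 86) (313.03870259094134, 223.05663242230403) [0.5192 0.2742 0.112 ] (np.float64(315.1510751289601), np.float64(226.1069515385212))
```

```bash
python3 -m crank '[[[0.0015,0.001,-0.01],[0,0,0]],[[0.0015,0.001,-0.026],[0,0,0]],[[0.0015,0.001,-0.042],[0,0,0]],[[0.0015,0.001,-0.054],[0,0,0]],[[0.0015,0.001,-0.06],[0,0,0]],[[0.0015,0.001,-0.0625],[0,0,0]],[[0.0015,0.001,-0.0625],[0,0,0]]]'
python3 -m crank '[[[0,0,0],[0,0,0]],[[0,0,0],[0,0,0]],[[0,0,0],[0,0,0]],[[0,0,0],[0,0,0]],[[0,0,0],[0,0,0]],[[0,0,0],[0,0,0]],[[0,0,0],[0,0,0]],[[0,0,0],[0,0,0]]]' 1
python3 -m crank '[[[0,0,0.004],[0,0,0]],[[0,0,0.014],[0,0,0]],[[0,0,0.028],[0,0,0]],[[0,0,0.045],[0,0,0]],[[0,0,0.06],[0,0,0]],[[0.001,-0.004,0.073],[0,0,0]],[[0.004,-0.014,0.08],[0,0,0]],[[0.009,-0.032,0.082],[0,0,0]],[[0.015,-0.055,0.082],[0,0,0]],[[0.022,-0.08,0.082],[0,0,0]],[[0.029,-0.105,0.082],[0,0,0]],[[0.036,-0.13,0.082],[0,0,0]]]'
python3 -m crank '[[[0.007,-0.025,0],[0,0,0]],[[0.014,-0.05,0],[0,0,0]],[[0.021,-0.075,0],[0,0,0]],[[0.028,-0.1,0],[0,0,0]],[[0.034,-0.123,0],[0,0,0]],[[0.039,-0.143,0],[0,0,0]],[[0.043,-0.157,0],[0,0,0]],[[0.045,-0.164,0],[0,0,0]],[[0.045,-0.165,0],[0,0,0]],[[0.045,-0.165,-0.01],[0,0,0]],[[0.045,-0.165,-0.025],[0,0,0]],[[0.045,-0.165,-0.04],[0,0,0]]]'
python3 - <<'E'
from h import *
s=telemetry.observe(); print(s['tcp_pos'])
s=cam('top'); s=telemetry.observe(); print(s['tcp_pos'],s['contact_force'])
E
```

```text
t: 26.93
tcp_pos: [0.5187, 0.2738, 0.1007]
eef_rot: [3.14, -0.067, -0.001]
contact_force: [-0.7, -0.7, 0.3]
grip_width: 1.004
finger_force: 0.0
t: 27.6
tcp_pos: [0.5193, 0.2748, 0.1023]
eef_rot: [-3.14, 0.066, -0.003]
contact_force: [0.5, 0.0, 5.9]
grip_width: 0.544
finger_force: 61.9
t: 28.6
tcp_pos: [0.5547, 0.1417, 0.1832]
eef_rot: [3.14, -0.067, -0.001]
contact_force: [0.1, 0.0, -2.1]
grip_width: 0.541
finger_force: 61.9
t: 29.6
tcp_pos: [0.5995, -0.019, 0.1427]
eef_rot: [-3.14, 0.063, -0.001]
contact_force: [-0.3, -0.8, -2.3]
grip_width: 0.545
finger_force: 61.9
[ 0.59946925 -0.01899839  0.14266273]
[ 0.5975439  -0.01903786  0.13919589] [-2.01702383 -0.23243416 -4.9913802 ]
```

```bash
python3 -m crank '[[[0.0005,-0.001,-0.014],[0,0,0]],[[0.0005,-0.002,-0.025],[0,0,0]],[[0.0005,-0.002,-0.032],[0,0,0]],[[0.0005,-0.002,-0.036],[0,0,0]],[[0.0005,-0.002,-0.0385],[0,0,0]],[[0.0005,-0.002,-0.0405],[0,0,0]],[[0.0005,-0.002,-0.0405],[0,0,0]]]'
python3 -m crank '[[[0,0,0],[0,0,0]],[[0,0,0],[0,0,0]],[[0,0,0],[0,0,0]],[[0,0,0],[0,0,0]],[[0,0,0],[0,0,0]],[[0,0,0],[0,0,0]],[[0,0,0.01],[0,0,0]],[[0,0,0.03],[0,0,0]],[[0,0,0.05],[0,0,0]],[[0,0,0.062],[0,0,0]],[[0,0.012,0.066],[0,0,0]],[[0,0.036,0.066],[0,0,0]]]' -1
python3 - <<'E'
from h import *
np.set_printoptions(precision=4,suppress=True)
W=cam('wrist'); s=telemetry.observe(); print(s['tcp_pos'],s['t'])
for b in blobs(mask(W,'blue'),None,300): p,a,_=cv2.fitEllipse(b); print(cv2.boundingRect(b),cen(b),plane(W,cen(b),.114),p,a)
cv2.imwrite('pics/w8.png',W['img'])
E
```

```text
t: 30.23
tcp_pos: [0.6005, -0.0222, 0.1045]
eef_rot: [3.141, -0.066, 0.001]
contact_force: [-4.3, 1.4, 8.4]
grip_width: 0.544
finger_force: 63.3
t: 31.23
tcp_pos: [0.6011, 0.0106, 0.1702]
eef_rot: [3.139, -0.075, 0.004]
contact_force: [0.4, 0.9, -0.8]
grip_width: 0.999
finger_force: 0.0
[0.6002 0.0195 0.1696] 31.2833
(331, 180, 78, 82) (367.89706633956865, 221.34420252819513) [ 0.6015 -0.0214  0.114 ] (367.98028564453125, 221.33274841308594) (76.0690689086914, 82.07151794433594)
(310, 142, 80, 67) (339.3303649380129, 162.91286886677142) [ 0.638  -0.0051  0.114 ] (351.752197265625, 184.91915893554688) (77.17401885986328, 80.47332000732422)
```

View pics/w8.png

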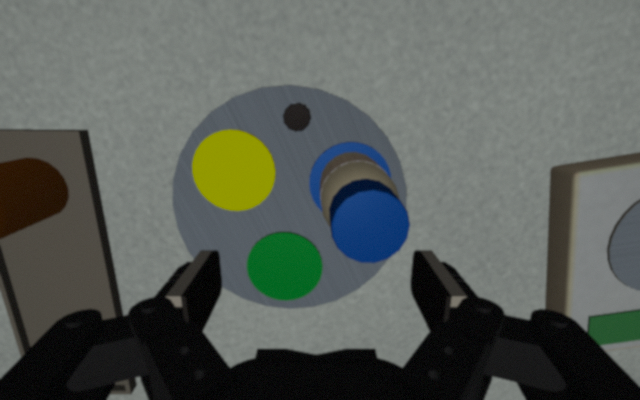

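Blue stands upright on its coaster, its cap at (370,225) and the disc showing evenly around its base. Next, green.

```bash
python3 -m crank '[[[-0.01,0.016,0],[0,0,0]],[[-0.028,0.043,0],[0,0,0]],[[-0.048,0.073,0],[0,0,0]],[[-0.068,0.103,0],[0,0,0]],[[-0.088,0.134,0],[0,0,0]],[[-0.108,0.164,0],[0,0,0]],[[-0.128,0.195,0],[0,0,0]],[[-0.146,0.222,0],[0,0,0]],[[-0.159,0.242,0],[0,0,0]],[[-0.168,0.254,0],[0,0,0]],[[-0.171,0.258,0],[0,0,0]],[[-0.171,0.258,0],[0,0,0]]]'
python3 - <<'E'
from h import *
np.set_printoptions(precision=4,suppress=True)
W=cam('wrist'); s=telemetry.observe(); print(s['tcp_pos'],s['eef_rot'],s['t'])
b=blobs(mask(W,'green'),None,1000)[0]; print(cv2.boundingRect(b),cen(b),plane(W,cen(b),.112))
E
```

```text
t: 32.28
tcp_pos: [0.4279, 0.2727, 0.1685]
eef_rot: [-3.141, 0.061, 0.001]
contact_force: [-0.0, -0.3, -0.3]
grip_width: 0.997
finger_force: 0.0
[0.4289 0.2714 0.1685] [ 3.1404 -0.0645 -0.0006] 32.3333
(537, 21, 94, 96) (583.3231227241413, 68.67739395728766) [0.5101 0.128  0.112 ]
```

Run:
```python
from h import *
np.set_printoptions(precision=4,suppress=True)
W=cam('wrist'); s=telemetry.observe(); print(s['tcp_pos'])
for b in blobs(mask(W,'green'),None,300): print(cv2.boundingRect(b),cen(b),plane(W,cen(b),.114),plane(W,cen(b),.006))
```

```text
[0.4295 0.2706 0.1685]
(534, 22, 94, 96) (581.0563634564969, 69.58500272048276) [0.5104 0.129  0.114 ] [0.5153 0.0459 0.006 ]
(264, 175, 87, 92) (306.98539421026493, 224.22241696608535) [0.4297 0.2762 0.114 ] [0.3864 0.2811 0.006 ]
```

```bash
python3 -m crank '[[[0,0.003,-0.01],[0,0,0]],[[0,0.003,-0.03],[0,0,0]],[[0,0.003,-0.048],[0,0,0]],[[0,0.003,-0.06],[0,0,0]],[[0,0.003,-0.067],[0,0,0]],[[0,0.003,-0.0705],[0,0,0]],[[0,0.003,-0.0705],[0,0,0]]]'
python3 -m crank '[[[0,0,0],[0,0,0]],[[0,0,0],[0,0,0]],[[0,0,0],[0,0,0]],[[0,0,0],[0,0,0]],[[0,0,0],[0,0,0]],[[0,0,0],[0,0,0]],[[0,0,0],[0,0,0]],[[0,0,0],[0,0,0]]]' 1
python3 -m crank '[[[0,0,0.004],[0,0,0]],[[0,0,0.014],[0,0,0]],[[0,0,0.028],[0,0,0]],[[0.001,-0.003,0.042],[0,0,0]],[[0.004,-0.012,0.053],[0,0,0]],[[0.01,-0.027,0.06],[0,0,0]],[[0.018,-0.047,0.06],[0,0,0]],[[0.026,-0.07,0.06],[0,0,0]],[[0.035,-0.095,0.06],[0,0,0]],[[0.045,-0.12,0.06],[0,0,0]],[[0.054,-0.145,0.06],[0,0,0]],[[0.063,-0.17,0.06],[0,0,0]]]'
python3 -m crank '[[[0.008,-0.022,0],[0,0,0]],[[0.015,-0.04,0],[0,0,0]],[[0.02,-0.053,0],[0,0,0]],[[0.0225,-0.0595,0],[0,0,0]],[[0.0225,-0.0595,-0.005],[0,0,0]],[[0.0225,-0.0595,-0.015],[0,0,0]],[[0.0225,-0.0595,-0.027],[0,0,0]],[[0.0225,-0.0595,-0.037],[0,0,0]],[[0.0225,-0.0595,-0.043],[0,0,0]],[[0.0225,-0.0595,-0.047],[0,0,0]],[[0.0225,-0.0595,-0.047],[0,0,0]]]'
python3 - <<'E'
from h import *
s=telemetry.observe(); print(s['tcp_pos'])
E
```

```text
t: 32.97
tcp_pos: [0.4293, 0.2737, 0.0974]
eef_rot: [3.14, -0.068, -0.002]
contact_force: [-0.4, 0.1, -0.4]
grip_width: 1.006
finger_force: 0.0
t: 33.63
tcp_pos: [0.4298, 0.2748, 0.0994]
eef_rot: [-3.14, 0.066, -0.003]
contact_force: [0.1, -0.4, 6.9]
grip_width: 0.614
finger_force: 62.0
t: 34.63
tcp_pos: [0.4923, 0.103, 0.159]
eef_rot: [-3.141, 0.066, -0.0]
contact_force: [0.1, 0.4, -2.1]
grip_width: 0.616
finger_force: 63.3
t: 35.55
tcp_pos: [0.514, 0.0454, 0.1102]
eef_rot: [-3.141, 0.065, 0.003]
contact_force: [0.3, 0.2, -2.7]
grip_width: 0.613
finger_force: 63.3
[0.51397971 0.04536233 0.11021452]
```

```bash
python3 -m crank '[[[0,0,-0.004],[0,0,0]],[[0,0,-0.008],[0,0,0]],[[0,0,-0.01],[0,0,0]],[[0,0,-0.0115],[0,0,0]],[[0,0,-0.0115],[0,0,0]]]'
python3 -m crank '[[[0,0,0],[0,0,0]],[[0,0,0],[0,0,0]],[[0,0,0],[0,0,0]],[[0,0,0],[0,0,0]],[[0,0,0],[0,0,0]],[[0,0,0],[0,0,0]],[[0,0,0.01],[0,0,0]],[[0,0,0.03],[0,0,0]],[[0,0,0.05],[0,0,0]],[[0,0,0.062],[0,0,0]],[[0.005,0.012,0.066],[0,0,0]],[[0.015,0.036,0.066],[0,0,0]]]' -1
python3 -m crank '[[[0.014,0.034,0],[0,0,0]],[[0.028,0.068,0],[0,0,0]],[[0.042,0.102,0],[0,0,0]],[[0.055,0.133,0],[0,0,0]],[[0.065,0.158,0],[0,0,0]],[[0.073,0.176,0],[0,0,0]],[[0.077,0.186,0],[0,0,0]],[[0.078,0.188,0],[0,0,0]],[[0.078,0.188,0],[0,0,0]],[[0.078,0.188,0],[0,0,0]]]'
python3 - <<'E'
from h import *
np.set_printoptions(precision=4,suppress=True)
W=cam('wrist'); S=cam('scene');s=telemetry.observe(); print(s['tcp_pos'],s['eef_rot'],s['t'])
for b in blobs(mask(W,'yellow'),None,300): print(cv2.boundingRect(b),cen(b),plane(W,cen(b),.112),plane(W,cen(b),.006))
cv2.imwrite('pics/s9.png',cv2.resize(S['img'][140:300,270:520],(750,480)))
E
```

```text
t: 35.97
tcp_pos: [0.5154, 0.045, 0.1013]
eef_rot: [3.141, -0.067, 0.003]
contact_force: [-3.4, 0.3, 12.0]
grip_width: 0.618
finger_force: 64.6
t: 36.97
tcp_pos: [0.5304, 0.0787, 0.1675]
eef_rot: [3.139, -0.074, 0.003]
contact_force: [0.0, 0.6, -0.2]
grip_width: 1.004
finger_force: 0.0
t: 37.8
tcp_pos: [0.6075, 0.2674, 0.1655]
eef_rot: [3.14, -0.068, -0.001]
contact_force: [0.7, -0.5, 0.6]
grip_width: 0.994
finger_force: 0.0
[0.6078 0.267  0.1659] [ 3.1397 -0.0695  0.    ] 37.9
(475, 124, 87, 83) (518.1888317413667, 164.5910788635807) [0.6396 0.1513 0.112 ] [0.6153 0.0848 0.006 ]
(270, 179, 81, 86) (310.307037001318, 222.3356800720095) [0.6099 0.2701 0.112 ] [0.568  0.2737 0.006 ]
```

View pics/s9.png

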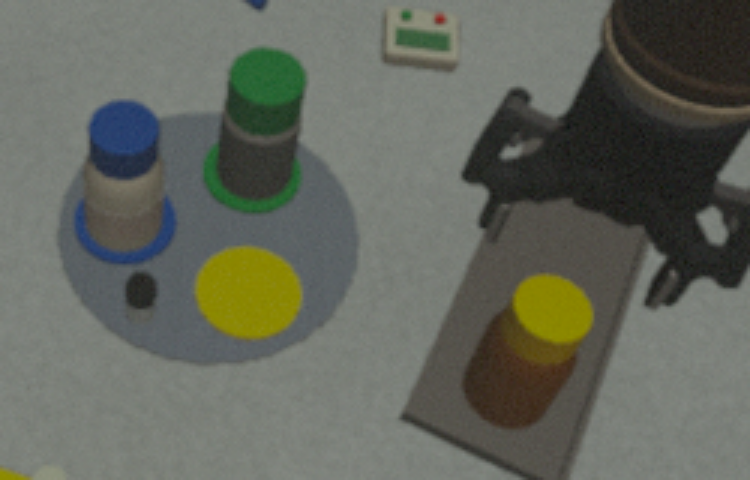

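Blue and green stand centred on their coasters, and yellow is upright on the tray. Now yellow.

```bash
python3 -m crank '[[[0.0005,0.0025,-0.01],[0,0,0]],[[0.0005,0.0025,-0.028],[0,0,0]],[[0.0005,0.0025,-0.045],[0,0,0]],[[0.0005,0.0025,-0.057],[0,0,0]],[[0.0005,0.0025,-0.063],[0,0,0]],[[0.0005,0.0025,-0.065],[0,0,0]],[[0.0005,0.0025,-0.065],[0,0,0]]]'
python3 -m crank '[[[0,0,0],[0,0,0]],[[0,0,0],[0,0,0]],[[0,0,0],[0,0,0]],[[0,0,0],[0,0,0]],[[0,0,0],[0,0,0]],[[0,0,0],[0,0,0]],[[0,0,0],[0,0,0]],[[0,0,0],[0,0,0]]]' 1
python3 -m crank '[[[0,0,0.004],[0,0,0]],[[0,0,0.014],[0,0,0]],[[0,0,0.028],[0,0,0]],[[0.001,-0.003,0.042],[0,0,0]],[[0.001,-0.012,0.053],[0,0,0]],[[0.002,-0.027,0.06],[0,0,0]],[[0.003,-0.047,0.06],[0,0,0]],[[0.003,-0.07,0.06],[0,0,0]],[[0.004,-0.093,0.06],[0,0,0]],[[0.005,-0.116,0.06],[0,0,0]],[[0.006,-0.136,0.06],[0,0,0]],[[0.0065,-0.154,0.06],[0,0,0]]]'
python3 -m crank '[[[0,-0.014,0],[0,0,0]],[[0,-0.024,0],[0,0,0]],[[0,-0.03,0],[0,0,0]],[[0,-0.031,0],[0,0,0]],[[0,-0.031,-0.005],[0,0,0]],[[0,-0.031,-0.015],[0,0,0]],[[0,-0.031,-0.027],[0,0,0]],[[0,-0.031,-0.037],[0,0,0]],[[0,-0.031,-0.043],[0,0,0]],[[0,-0.031,-0.047],[0,0,0]],[[0,-0.031,-0.047],[0,0,0]]]'
```

```text
t: 38.48
tcp_pos: [0.6082, 0.2711, 0.1004]
eef_rot: [3.141, -0.067, -0.001]
contact_force: [-0.7, -0.3, 0.1]
grip_width: 1.0
finger_force: 0.0
t: 39.15
tcp_pos: [0.6089, 0.2714, 0.102]
eef_rot: [-3.14, 0.067, -0.003]
contact_force: [-0.9, -1.5, 5.4]
grip_width: 0.546
finger_force: 61.6
t: 40.15
tcp_pos: [0.6148, 0.1133, 0.1614]
eef_rot: [3.139, -0.071, 0.001]
contact_force: [0.5, -0.4, -3.4]
grip_width: 0.546
finger_force: 62.0
t: 41.07
tcp_pos: [0.614, 0.0865, 0.1122]
eef_rot: [3.141, -0.066, -0.004]
contact_force: [0.8, 0.3, -3.0]
grip_width: 0.543
finger_force: 61.9
```

```bash
python3 -m crank '[[[0.001,-0.0015,-0.004],[0,0,0]],[[0.001,-0.0015,-0.008],[0,0,0]],[[0.001,-0.0015,-0.01],[0,0,0]],[[0.001,-0.0015,-0.0113],[0,0,0]],[[0.001,-0.0015,-0.0113],[0,0,0]]]'
python3 -m crank '[[[0,0,0],[0,0,0]],[[0,0,0],[0,0,0]],[[0,0,0],[0,0,0]],[[0,0,0],[0,0,0]],[[0,0,0],[0,0,0]],[[0,0,0],[0,0,0]],[[0,0,0.01],[0,0,0]],[[0,0,0.03],[0,0,0]],[[0,0,0.055],[0,0,0]],[[0,0,0.085],[0,0,0]],[[0,0,0.12],[0,0,0]],[[0,0,0.15],[0,0,0]]]' -1
python3 -m crank '[[[-0.01,0.03,0.01],[0,0,0]],[[-0.02,0.07,0.02],[0,0,0]],[[-0.03,0.11,0.02],[0,0,0]],[[-0.04,0.15,0.02],[0,0,0]],[[-0.05,0.19,0.02],[0,0,0]],[[-0.055,0.22,0.02],[0,0,0]],[[-0.058,0.24,0.02],[0,0,0]],[[-0.06,0.245,0.02],[0,0,0]],[[-0.06,0.245,0.02],[0,0,0]],[[-0.06,0.245,0.02],[0,0,0]]]'
python3 - <<'E'
from h import *
np.set_printoptions(precision=4,suppress=True)
T=cam('top'); S=cam('scene');s=telemetry.observe(); print(s['tcp_pos'],s['t'],s['grip_width'])
for n,p,cc in(('y',(.6152,.0846,.116),'yellow'),('b',(.5992,-.0217,.116),'blue'),('g',(.514,.045,.116),'green')): print(n,'expected',project(T,p),project(S,p))
a=T['img'][135:265,215:350]; b=S['img'][105:265,185:400]
cv2.imwrite('pics/end.png',np.hstack([cv2.resize(a,(340,327)),cv2.resize(b,(440,327))]))
E
```

```text
t: 41.48
tcp_pos: [0.6164, 0.0845, 0.104]
eef_rot: [3.14, -0.067, 0.003]
contact_force: [-2.7, -2.1, 7.7]
grip_width: 0.545
finger_force: 62.8
t: 42.48
tcp_pos: [0.6157, 0.085, 0.2554]
eef_rot: [-3.14, 0.066, -0.002]
contact_force: [1.4, 0.2, 0.7]
grip_width: 1.002
finger_force: 0.0
t: 43.32
tcp_pos: [0.556, 0.3288, 0.2727]
eef_rot: [3.14, -0.067, 0.001]
contact_force: [-0.2, 0.4, -0.5]
grip_width: 0.997
finger_force: 0.0
[0.5567 0.3276 0.2727] 43.4167 0.9989349933412888
y expected (np.float64(255.0425545513953), np.float64(166.731190986453)) (np.float64(357.00800945425647), np.float64(207.20455899965833))
b expected (np.float64(314.01990075902256), np.float64(177.30316083878668)) (np.float64(310.8737070831009), np.float64(182.00187728892388))
g expected (np.float64(274.9805258822136), np.float64(223.34559398241473)) (np.float64(357.9337294751408), np.float64(164.6284814124322))
```

View pics/end.png

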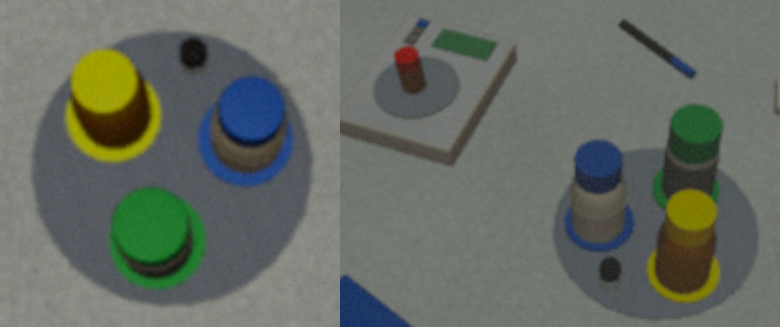

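All three bottles stand upright on their coasters. In the top view the caps are at yellow (256.7,167), blue (315,178.7) and green (275.4,224), within about 3 mm of where they should be. The vial is on the pan and the spare vial hasn't moved, so I'm handing in.

```bash
python3 -c "
from workcell import job_done; print(job_done())"
```

```text
the job is handed in; nothing more can be done
None
```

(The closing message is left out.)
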